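Hang the sample basket and run the boom out to its mark

ROBOT

A 6-joint arm with a two-finger parallel gripper is mounted at the origin on a cart in front of the work surface, level with it; the furniture and walls round the work are solid. World frame = base frame: x ahead of the robot, y to its left, z up, the work surface at z = 0. Lengths are in m, angles in rad, forces in N, time in s.
With the tool pointing down it reaches from about 0.25 to 0.85 m from the base axis. Payload 12.5 kg.
Tool frame: the origin (TCP) lies between the finger pads; the fingertips stand 17 mm ahead of it and the grasp point (between the pads) lies 2 mm behind it; z points along the fingers, y is the line along which they close (so a half turn about z gives the same grasp; the last joint's range is limited). The gripper opens to 93 mm and grips with 3 to 60 N. Pads are 15 mm wide; open, the fingers measure 128 mm over their backs; the gripper's body (75 mm by 188 mm) begins 65 mm behind the grasp point.
Start: joints at [-1.352, 0.351, 1.652, -0, 1.139, -0.085], TCP at [0.165, -0.525, 0.236] pointing down, gripper open.
Joint ranges: [-2.75, 2.75], [-0.79, 2.1], [0.01, 2.65], [-1.57, 4.71], [0.07, 3.14], [-2.87, 2.87]. Speed limits (rad/s): [2.22, 2.22, 2.79, 3.14, 3.14, 3.14].

INTERFACE

Orientations are given as a unit quaternion [x, y, z, w].
In Python, from station import robot gives the robot as it stands. The module is installed in compiled form; this text tells all that it offers. Calls block until the motion is done:
- robot.move_pose(position, orientation): joint-space move of the TCP to a pose.
- robot.servo_line(position, rot=None, v=0.15, force_limit=None): straight line of the TCP; rot=None keeps the orientation; v is the mean speed in m/s. With force_limit (N) it stops when the force on the tool has changed by that much, and returns True; else False.
- robot.move_joints(angles): joint-space move.
- robot.gripper_to(opening): finger opening in m; the grip force is fixed at half the most; returns when the fingers have stopped.
- robot.sleep(seconds).
- robot.ik(position, orientation): joint angles nearest the present ones, or None.
- robot.sense(): the state.
- robot.camera(name): name is "side" or "top"; returns a dict with "frame" (400x640x3 uint8, red, green, blue), "fovy" (degrees; the focal length in pixels is half the picture's height over the tangent of half this angle, whatever the lens; pixels are square), "cx", "cy" (the principal point, pixels), "extrinsics" (4x4, takes a point from camera to world coordinates). Camera axes: x right, y up, looking along -z (the intrinsics and any distortion apply to the point x, -y, -z); pixel columns grow to the right and rows downward; lengths in m; the calibration is good to about 2 mm. A picture is of the moment at which its call begins. There is no depth.
A pose or a line that the arm cannot do raises robot.IKError and nothing moves.
- robot.sign_off(): hands the job in; it is judged then, once.
The state is a dict: "time_s": time; "qpos": joint angles; "joint_velocities": joint speeds; "joint_efforts": joint torques, N m; "position": TCP position; "eef_rot": TCP orientation; "force": force on the tool from outside, world axes, zero at the start; "ft_torque": the same for the moment, N m; "opening": finger opening in m; "finger_force": force on a finger pad.
Only numpy, scipy, OpenCV 4.12 (cv2) and the standard library are available. Lean on these libraries where they do the work, as an engineer would, in place of code of your own. Each camera call takes 0.05 s, during which the arm holds its last target. There are 200 camera calls.

TASK

Hang the wire basket by its bail on the hook of the boom and let go of it. Then push the boom's lock button fully in, take the boom by its upright grip and draw it out until its pointer stands at the marker clip on the scale, so that the basket hangs still over the sample pan, without shifting the pan. The boom's spring would draw it back in, so finish while still holding the grip there.

Things in the scene. Friction and masses are not known exactly. Their poses are not given: they have to be found in the camera images.
- tab (a point): Centre of the basket's grey grip tab: upright plate 10 thick (along x), 26 wide (y), 44 mm high. Under it, on a 13 mm neck, the bail: 6 mm wire in the x-z plane; underside of its peak 41 mm below this point; it slopes down 18 mm over 29 mm to either side. The basket's rim is 91 mm below this point: the opening under the bail, 50 high, 50 wide, lets the hook through along y.
- basket: Loose steel wire basket, a cylinder 52 mm across and 35 mm high (148 mm high over bail and tab: tab centre 126 mm above its underside), about 0.12 kg, standing on the bench. Origin at the centre of its underside; axes as tab.
- hook_seat (a point): Lowest point of the hook's upper side, 125 mm up, where the bail's peak rests. y: outward along the boom, x: across it, z: up. Hook of 6 mm wire in the y-z plane: level 7 mm either way, then up to a free tip 21 mm out, 22 mm higher. Inward it rises to the boom, a 14 mm rod from 21 mm inward, top 15 mm higher; outer tube from 44 mm. The bail goes in over the tip from the +y side, then down.
- lock_top (a point): Middle of the top of the round steel lock button, 20 mm across, standing 13 mm proud of the inner end of the outer tube, 158 mm above the bench, 50 mm behind (-y of) the grip while the boom is in. Pushed straight down.
- lock (a joint): Travel of the lock button: 0 standing up (boom locked), 0.007 m fully in (boom free). It resists with about 4 N and stays where it is pushed.
- grip (a point): Centre of the boom's grey upright grip: plate 12 mm thick (along x, across the boom), 26 mm wide (along y), 44 mm high; this point 169 mm above the bench. Its foot is 2 mm above the outer tube, which is 32 mm wide, 206 mm long. Axes as hook_seat, which lies 184 mm farther along +y and 44 mm lower. Drawn out along +y.
- boom (a joint): How far the boom is drawn out: 0 pushed in, 0.09 m at the end stop. A spring draws it in with 3 N when in, 3.9 N when fully out.
- pointer (a point): Tip of the thin steel pointer that sticks out from the foot of the grip over the front edge of the scale; moves with the boom. It lies level with the grip's centre along y.
- mark (a point): The line of the marker clip on the front side of the scale, where the pointer shall stand (the two points then coincide along y). Fixed, 40 to 80 mm out from the pointer's starting place; y points along the boom, outward.
- pan: Round shallow aluminium sample pan, 99 mm across, 9 mm high, loose on the bench, under the place where the basket will hang. Origin at the centre of its underside.
Mind the look-alikes: they are no part of the job. What is shaped like the basket but turquoise is not meant. What is shaped like the pan but yellow is not meant.

How it is judged:
By the outcome, as a careful person would: the job done as asked, in the order asked, and still so for the second after the job is handed in, while the arm keeps its last pose, push and grip.
It also fails if it takes over 64 s, if anything falls off the work surface, if the arm or the gripper's body presses on something with over 40 N, if the wrist force passes 120 N, or if a joint passes its speed limit or range.

## Working session

There is one attempt and no reset: what is moved stays moved. The work goes in short steps, each a Python script; the robot and the scene stay as the last script left them, time stands still between calls to the robot, and variables do not carry over. Pictures are saved under pics/ and viewed, at most 10 in all, crops included, and the job is handed in when it is done.

```bash
mkdir -p pics; python3 - <<'E'
from station import robot
import cv2,numpy as np
for n in("side","top"):
    c=robot.camera(n); cv2.imwrite(f"pics/{n}0.png",c["frame"][:,:,::-1])
    print(n,{k:v for k,v in c.items() if k!="frame"})
s=robot.sense();print(s["time_s"],s["position"],s["eef_rot"],s["opening"])
E
```

```text
side {'fovy': 53.93191988860159, 'cx': 316.1368124626765, 'cy': 196.64978195043648, 'extrinsics': array([[-0.98310834,  0.0829216 , -0.16316252,  0.37806463],
       [-0.18128857, -0.56367944,  0.80585355,  0.76913732],
       [-0.0251487 ,  0.82182084,  0.56919069,  0.60399949],
       [ 0.        ,  0.        ,  0.        ,  1.        ]])}
top {'fovy': 56.250638862798695, 'cx': 311.4158245522847, 'cy': 204.14123056830456, 'extrinsics': array([[ 0.02355093,  0.99464107, -0.10067022,  0.4487757 ],
       [-0.99958559,  0.02176066, -0.01884484,  0.0679053 ],
       [-0.0165532 ,  0.10107231,  0.99474136,  0.95539842],
       [ 0.        ,  0.        ,  0.        ,  1.        ]])}
0.1 [ 0.16448422 -0.52453605  0.23515873] [ 9.88486320e-01  1.51309407e-01 -1.89949995e-05 -5.08675852e-04] 0.09315366079306266
```

View pics/side0.png

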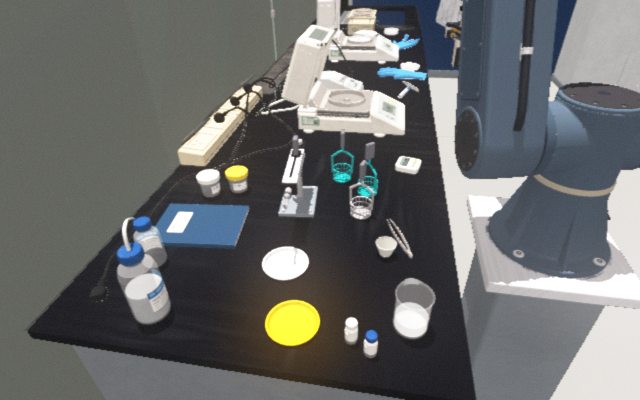

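View pics/top0.png

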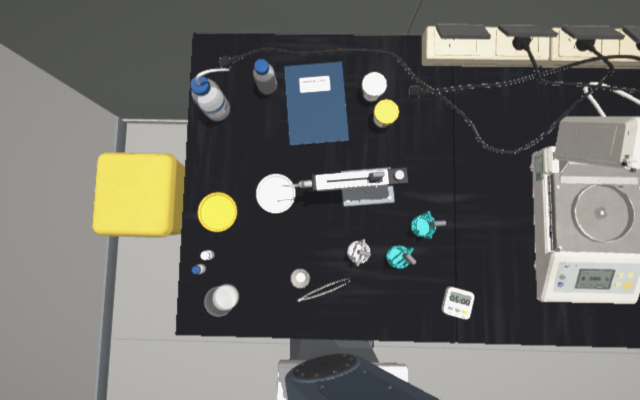

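Overview: the white basket is at side (361,205) and top (359,252). The boom runs towards image-left in the top view, from (400,175) to the hook at about (297,185). The white pan is at top (276,194). I'll zoom in for exact pixels.

```bash
python3 - <<'E'
import cv2
a=cv2.imread("pics/side0.png")[125:275,255:405]; b=cv2.imread("pics/top0.png")[155:275,250:450]
cv2.imwrite("pics/s1.png",cv2.resize(a,(600,600),interpolation=cv2.INTER_CUBIC))
cv2.imwrite("pics/t1.png",cv2.resize(b,(800,480),interpolation=cv2.INTER_CUBIC))
E
```

```text
(no output)
```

View pics/s1.png

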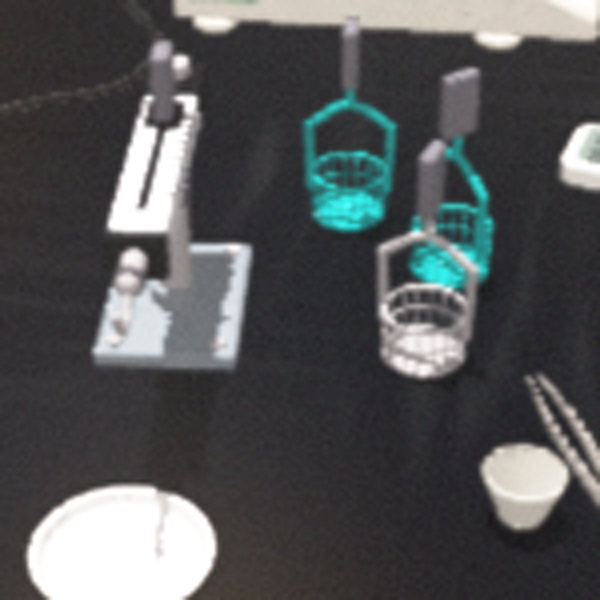

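View pics/t1.png

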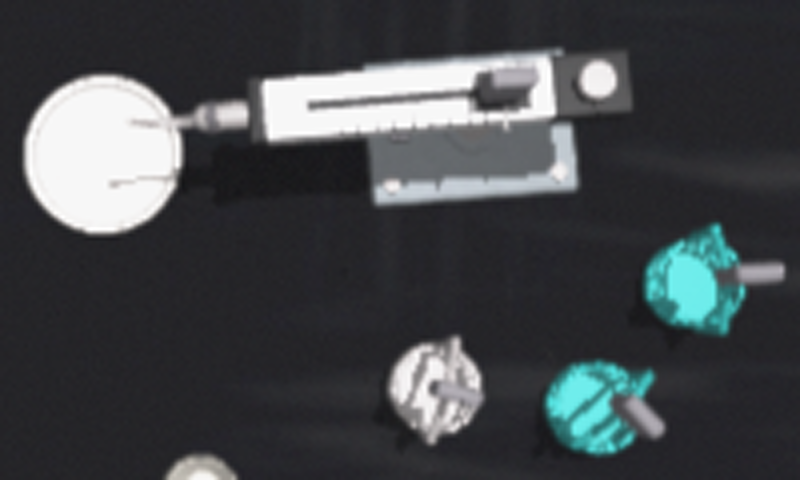

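Zoomed pixels (u/4 plus offset):
- **Basket tab:** side (432,187), top (458,392).
- **Grip:** side (162,80), top (513,80).
- **Lock button:** side (181,67), top (598,80).
- **Mark clip:** near top (400,135).
- **Pointer:** near top (505,125).

Next I'll triangulate these.

```bash
cat > h.py <<'E'
from station import robot
import cv2,numpy as np
from scipy.spatial.transform import Rotation as R
def cams(): return {n:robot.camera(n) for n in("side","top")}
def P(c):
    f=200/np.tan(np.radians(c["fovy"]/2)); K=np.array([[f,0,c["cx"]],[0,f,c["cy"]],[0,0,1]])
    return K@np.diag([1,-1,-1])@np.linalg.inv(c["extrinsics"])[:3]
def tri(C,s,t):
    X=cv2.triangulatePoints(P(C["side"]),P(C["top"]),np.array(s,float).reshape(2,1),np.array(t,float).reshape(2,1))[:,0]
    X=X[:3]/X[3]; return X, proj(C["side"],X)-s
def proj(c,X):
    p=P(c)@np.r_[X,1]; return p[:2]/p[2]
def onplane(c,uv,z):
    M=P(c); A=M[:,:2]; H=np.c_[M[:,0],M[:,1],M[:,2]*z+M[:,3]]
    p=np.linalg.inv(H)@np.r_[uv,1]; return p[:2]/p[2]
def S(u,v): return np.array([(u+.5)/4-.5+255,(v+.5)/4-.5+125])
def T(u,v): return np.array([(u+.5)/4-.5+250,(v+.5)/4-.5+155])
E
python3 - <<'E'
from h import *
C=cams()
for n,s,t in [("tab",S(432,185),T(458,392)),("grip",S(162,80),T(513,80)),("lock",S(181,62),T(598,78))]:
    X,r=tri(C,s,t);print(n,X.round(4),r.round(1))
c=C["top"]
print("tab ends top", onplane(c,T(446,388),.148),onplane(c,T(482,400),.148))
print("basket c", onplane(c,T(432,390),.01), onplane(C["side"],S(424,352),.01))
print("pan",onplane(c,T(103,154),.009),onplane(C["side"],S(122,548),.009))
print("bail ends",onplane(c,T(457,340),.07),onplane(c,T(432,443),.07))
print("tube edge",onplane(c,T(265,142),.14),onplane(c,T(555,122),.14))
print("tube edge far",onplane(c,T(262,82),.14),onplane(c,T(555,57),.14))
for z in(.13,.14,.15):print("ptr,mark",onplane(c,T(505,125),z),onplane(c,T(400,135),z))
for n,q in C.items(): 
    f=q["frame"][:,:,::-1]
    m=f[150:185,280:320] if n=="side" else f[168:198,325:385]
    cv2.imwrite(f"pics/m_{n}.png",cv2.resize(m,None,fx=10 if n=="top" else 12,fy=10 if n=="top" else 12,interpolation=cv2.INTER_CUBIC))
a=cv2.imread("pics/m_top.png");b=cv2.imread("pics/m_side.png");b=b[:,:]
b=cv2.resize(b,(200,175)) if 0 else b
w=np.zeros((300+290,600,3),np.uint8);w[:300]=a;m=C["side"]["frame"][140:169,275:335,::-1];w[300:]=cv2.resize(m,(600,290),interpolation=cv2.INTER_CUBIC)
cv2.imwrite("pics/m.png",w)
E
```

```text
tab [ 0.4275 -0.0351  0.1216] [-0.3 -0. ]
grip [ 0.5938 -0.057   0.1685] [-0.3 -0. ]
lock [ 0.5955 -0.1048  0.157 ] [-1.2 -0.1]
tab ends top [ 0.43084442 -0.02541787] [ 0.42494931 -0.04464747]
basket c [ 0.42632851 -0.03264364] [ 0.4256794  -0.01914993]
pan [0.5708169  0.17855551] [0.57019091 0.17808495]
bail ends [ 0.45726046 -0.04059855] [ 0.39705195 -0.02660297]
tube edge [0.56247773 0.07427888] [ 0.57692627 -0.08453454]
tube edge far [0.59584852 0.07668105] [ 0.61312338 -0.08443191]
ptr,mark [ 0.57623172 -0.05872797] [ 0.56939104 -0.00057206]
ptr,mark [ 0.57468754 -0.05719376] [5.67929742e-01 2.57565600e-04]
ptr,mark [ 0.57314336 -0.05565955] [0.56646844 0.00108719]
```

View pics/m.png

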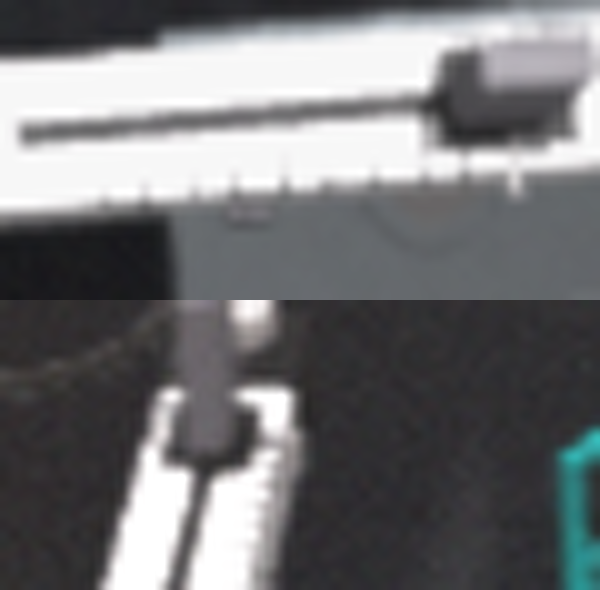

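The top crop shows the pointer tip at (515,185) and the clip at (250,213), which is about 56 mm of travel. The triangulated heights match the text, with the grip at 0.1685 and the lock at 0.157. The pan position also agrees with grip + (184+56) mm along a boom yaw of about 5.6°. I'll grasp the basket and carry it to a point in front of the hook.

```bash
cat >> h.py <<'E'
d=np.array([-.0977,.9952,0]); GRIP=np.array([.5938,-.057,.169]); LOCK=GRIP-.05*d; SEAT=GRIP+.184*d-[0,0,.044]
def q(yaw):  # tool down, y axis along heading yaw (or opposite)
    best=None
    for a in(yaw,yaw+np.pi):
        y=np.array([np.cos(a),np.sin(a),0]); z=np.array([0,0,-1.]); M=np.c_[np.cross(y,z),y,z]
        Q=R.from_matrix(M).as_quat(); e=abs(R.from_matrix(M.T@R.from_quat(robot.sense()["eef_rot"]).as_matrix()).magnitude())
        if best is None or e<best[0]: best=(e,Q)
    return best[1]
YB=np.radians(5.6)
def st():
    s=robot.sense(); print(round(s["time_s"],1),s["position"].round(4) if hasattr(s["position"],"round") else s["position"],"F",np.round(s["force"],1),"op",round(s["opening"],4),"ff",s["finger_force"],"q",np.round(s["qpos"],2))
E
python3 - <<'E'
from h import *
Q=q(np.radians(-14))
robot.gripper_to(.06)
robot.move_pose([.4275,-.034,.22],Q);st()
robot.servo_line([.4275,-.034,.128],v=.1);st()
robot.gripper_to(0);st()
robot.servo_line([.4275,-.034,.31],v=.2)
Q=q(YB)
robot.move_pose([.46,.19,.31],Q);st()
p=SEAT+.075*d
robot.servo_line([p[0],p[1],.31],v=.2);st()
robot.servo_line([p[0],p[1],.204],v=.15);st()
C=cams()
a=C["side"]["frame"][150:275,245:345,::-1];b=C["top"]["frame"][150:230,220:320,::-1]
w=np.zeros((500,800,3),np.uint8);w[:,:400]=cv2.resize(a,(400,500),interpolation=2);w[:320,400:]=cv2.resize(b,(400,320),interpolation=2)
cv2.imwrite("pics/pre.png",w)
print("seat px",proj(C["side"],SEAT),proj(C["top"],SEAT))
E
```

```text
2.9 [ 0.4276 -0.0346  0.22  ] F [-0.3 -0.4  0.1] op 0.0595 ff 0.0 q [-0.19  0.15  1.96 -0.    1.03  0.06]
4.0 [ 0.4278 -0.0341  0.1284] F [ 0.2 -0.1 -0. ] op 0.0596 ff 0.0 q [-0.19  0.3   2.05  0.    0.79  0.06]
4.8 [ 0.4274 -0.034   0.1279] F [-0.6  0.1 -2. ] op 0.0098 ff 29.997212290763855 q [-0.19  0.3   2.05 -0.    0.79  0.06]
6.8 [0.46   0.1892 0.3096] F [ 0.3  0.  -1.2] op 0.0097 ff 29.997230172157288 q [ 0.3   0.18  1.69 -0.    1.27  0.2 ]
7.5 [0.568  0.2    0.3098] F [ 0.5  0.2 -0.7] op 0.0098 ff 29.997245371341705 q [0.26 0.39 1.41 0.   1.34 0.16]
8.4 [0.5688 0.2009 0.2051] F [ 0.2 -0.3 -1.1] op 0.0102 ff 29.99731957912445 q [ 0.26  0.48  1.54 -0.    1.12  0.16]
seat px [284.71156294 203.71613795] [292.95079695 184.6722851 ]
```

View pics/pre.png

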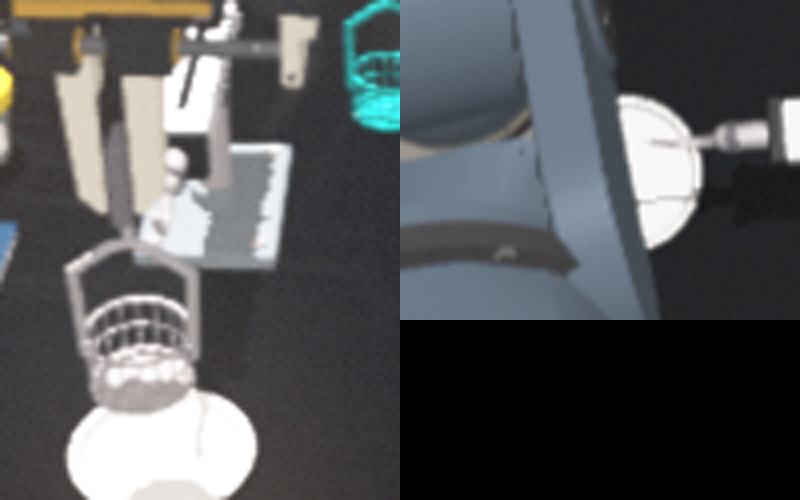

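The basket is held upright by its tab. In the original top crop, the predicted seat and tip at (174,121) and (130,123) match the visible hook. Next I'll insert and lower.

```bash
python3 - <<'E'
from h import *
robot.servo_line([*(SEAT+.004*d)[:2],.204],v=.06,force_limit=4) and print("HIT");st()
C=cams()
print(robot.servo_line([*(SEAT+.002*d)[:2],.160],v=.05,force_limit=2));st()
D=cams()
w=np.hstack([cv2.resize(c["side"]["frame"][130:255,255:335,::-1],(384,600),interpolation=2) for c in(C,D)])
cv2.imwrite("pics/ins.png",w)
E
```

```text
9.8 [0.5754 0.1304 0.204 ] F [-0.  -0.2 -2.1] op 0.0099 ff 29.997249841690063 q [0.14 0.46 1.58 0.   1.11 0.05]
True
10.6 [0.5754 0.1285 0.1681] F [ 0.5 -0.4  3.8] op 0.0101 ff 30.000287890434265 q [0.14 0.5  1.61 0.   1.04 0.04]
```

View pics/ins.png

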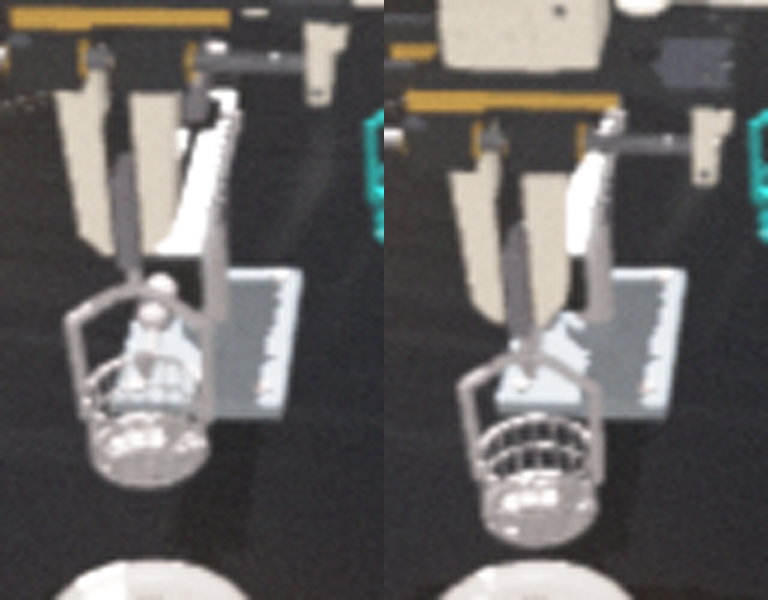

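The bail passed over the hook (left frame), and contact came at tab z = 0.166, which is the expected seated height. Now release, back off, push the lock and look.

```bash
python3 - <<'E'
from h import *
robot.servo_line([*robot.sense()["position"][:2],.1685],v=.03)
robot.gripper_to(.04);st()
robot.servo_line([*(SEAT+.002*d)[:2],.27],v=.08);st()
robot.gripper_to(0)
Q=q(YB)
robot.move_pose([*LOCK[:2],.25],Q)
robot.servo_line([*LOCK[:2],.185],v=.15);st()
C=cams()
print(robot.servo_line([*LOCK[:2],.160],v=.02,force_limit=15));st()
a=C["side"]["frame"][130:255,255:335,::-1]
b=C["top"]["frame"][150:225,270:420,::-1]
w=np.zeros((600,800,3),np.uint8);w[:,:384]=cv2.resize(a,(384,600),interpolation=2);w[:208,384:]=cv2.resize(b,(416,208),interpolation=2)
cv2.imwrite("pics/hung.png",w)
E
```

```text
11.6 [0.5753 0.1284 0.1685] F [-0.2  0.2  0.4] op 0.0401 ff 0.0 q [0.14 0.5  1.61 0.   1.04 0.04]
13.1 [0.5754 0.1281 0.2694] F [-0.5  0.9  0.3] op 0.04 ff 0.0 q [0.14 0.39 1.5  0.   1.25 0.04]
15.4 [ 0.5992 -0.1062  0.1858] F [ 0.5  0.2 -0. ] op 0.0003 ff 0.0 q [-0.25  0.51  1.54  0.    1.09 -0.35]
True
16.3 [ 0.5987 -0.1068  0.1683] F [-2.6  0.2  7.2] op 0.0004 ff 3.7362371529843585 q [-0.25  0.53  1.56 -0.    1.06 -0.35]
```

View pics/hung.png

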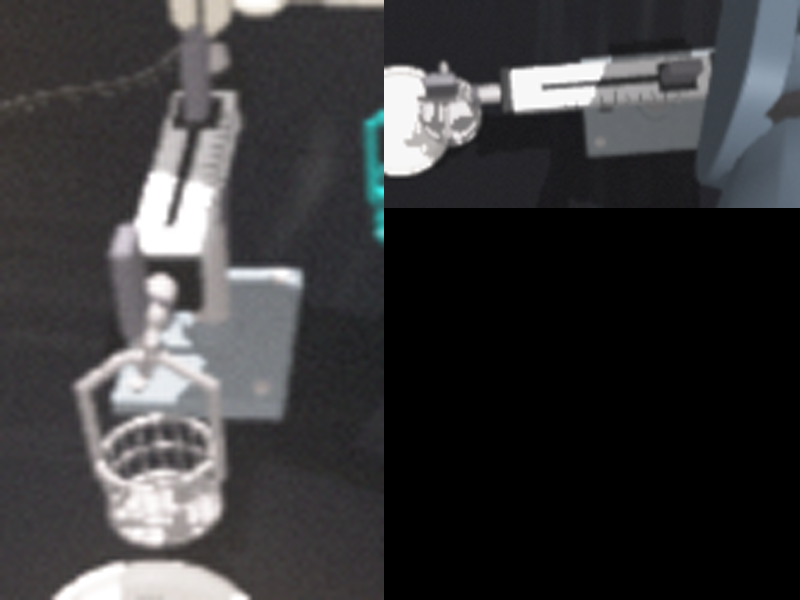

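The basket hangs on the hook, still swaying a little. The fingertips are at z = 0.1513 and should be at 0.151 when the button is fully in. I'll press once more to be sure, then take the grip and draw it out most of the way.

```bash
python3 - <<'E'
from h import *
x=robot.sense()["position"]
print(robot.servo_line([x[0],x[1],.158],v=.015,force_limit=18));st()
robot.servo_line([*LOCK[:2],.26],v=.2)
robot.servo_line([*GRIP[:2],.26],v=.2)
robot.gripper_to(.05)
robot.servo_line([*GRIP[:2],.172],v=.12,force_limit=8) and print("HIT");st()
robot.gripper_to(0);st()
p=robot.sense()["position"]; np.save("p0.npy",p)
robot.servo_line(p+.050*d,v=.03);st()
robot.sleep(.3)
C=cams()
a=C["side"]["frame"][125:275,265:345,::-1]
b=C["top"]["frame"][165:200,320:385,::-1]
w=np.zeros((600,800,3),np.uint8);w[:,:320]=cv2.resize(a,(320,600),interpolation=2);w[:258,320:]=cv2.resize(b,(480,258),interpolation=2)
w[270:600,320:]=cv2.resize(C["top"]["frame"][150:216,240:336,::-1],(480,330),interpolation=2)
cv2.imwrite("pics/draw.png",w)
E
```

```text
True
16.6 [ 0.5987 -0.1068  0.1682] F [-1.9  1.2  7. ] op 0.0005 ff 3.5317968272556755 q [-0.25  0.53  1.56 -0.    1.06 -0.35]
19.4 [ 0.5942 -0.0571  0.1727] F [-0.  -0.  -0.6] op 0.05 ff 0.0 q [-0.17  0.5   1.59 -0.    1.05 -0.27]
20.1 [ 0.5921 -0.0572  0.172 ] F [-12.9  -0.8   8.4] op 0.0115 ff 29.992398619651794 q [-0.17  0.5   1.59 -0.    1.05 -0.27]
21.9 [ 0.587  -0.0076  0.172 ] F [-3.8 -3.5  2.6] op 0.012 ff 29.997043311595917 q [-0.09  0.49  1.61 -0.    1.04 -0.19]
```

View pics/draw.png

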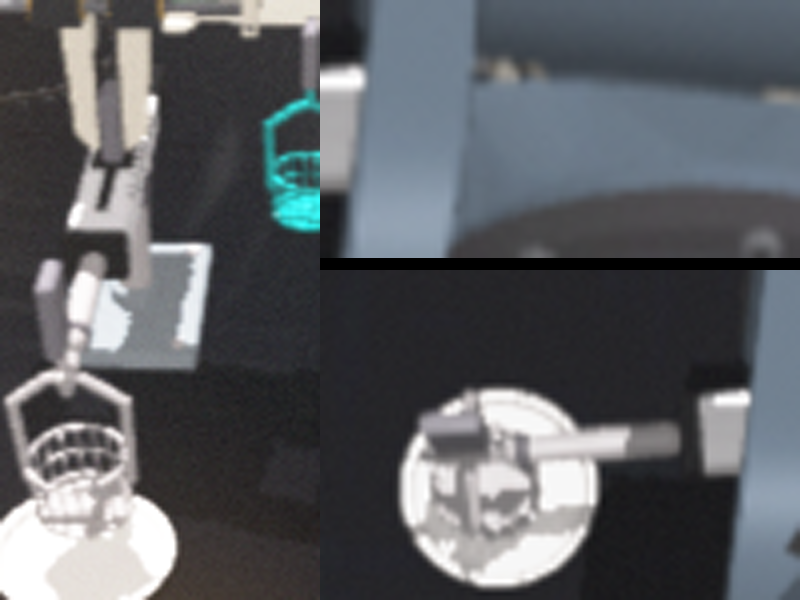

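The boom is free and drawn about 50 mm, with the basket hanging over the pan. The arm hides the pointer from the top camera. I'll go to about 56 mm and check the pointer against the clip in the side view, averaging frames and including the start pictures.

```bash
python3 - <<'E'
from h import *
p0=np.load("p0.npy")
robot.servo_line(p0+.056*d,v=.02);robot.sleep(.3);st()
p=robot.sense()["position"]; print("drawn",(p-p0)@d)
fr=[robot.camera("side")["frame"].astype(float) for _ in range(10)]
m=np.mean(fr,0).astype(np.uint8)[:,:,::-1]; cv2.imwrite("pics/avgside.png",m)
z=cv2.imread("pics/side0.png");t=cv2.imread("pics/top0.png")
w=np.zeros((600,800,3),np.uint8)
# side: cols 290-315 rows 145-182 (x10.. )
for i,s in enumerate((z,m)): w[:,i*260:i*260+250]=cv2.resize(s[146:186,285:310][:, :].repeat(1,0),(250,400),interpolation=2) if 0 else cv2.resize(s[143:191,286:306],(250,600),interpolation=2)
w[:280,520:]=cv2.resize(t[180:194,342:356],(280,280),interpolation=2)
w[300:580,520:]=cv2.resize(t[180:194,369:383],(280,280),interpolation=2)
cv2.imwrite("pics/ptr.png",w)
C=cams()
from_=GRIP
for nm,e,z_,off in(("ptr0",0,.148,.018),("ptr0",0,.145,.018),("mk",.056,.148,.018),("mk",.056,.138,.018)):
    X=GRIP+e*d-off*np.array([.9952,.0977,0]); X[2]=z_; print(nm,z_,proj(C["side"],X).round(1),proj(C["top"],X).round(1))
E
```

```text
23.1 [ 0.5864 -0.0016  0.1721] F [-4.1 -3.4  3. ] op 0.012 ff 29.99676078557968 q [-0.08  0.49  1.62 -0.    1.04 -0.18]
drawn 0.0558676108326336
ptr0 0.148 [302.6 152.2] [377.2 184.8]
ptr0 0.145 [302.7 153.3] [377. 185.]
mk 0.148 [299.9 163.7] [351.5 186.7]
mk 0.138 [300.1 167.5] [351.1 187.4]
```

View pics/ptr.png

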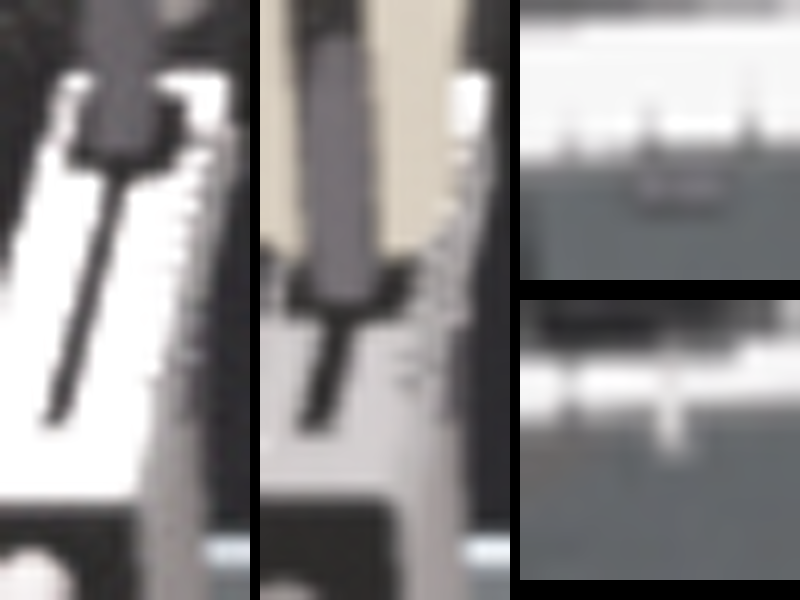

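Picks from the last view: clip centre at top px (349.6,188.9) and side about (300.5,170.5), pointer at top px (376.0,186.5). I'll triangulate the clip height and work out the travel.

```bash
python3 - <<'E'
from h import *
C=cams();c=C["top"]
for s in((300.5,169.5),(300.5,170.5),(300.5,171.5)): print(tri(C,s,(349.6,188.9)))
z=cv2.imread("pics/side0.png").astype(int); m=cv2.imread("pics/avgside.png").astype(int)
t=cv2.imread("pics/top0.png").astype(int)
print("top clip");print(t[187:191,344:357].mean(2).astype(int));print("top ptr");print(t[185:189,371:381].mean(2).astype(int))
print("side0");print(z[162:176,296:305].mean(2).astype(int))
print("now");print(m[162:176,296:305].mean(2).astype(int))
dd=d[:2]
for zp,zm in((.148,.135),(.148,.14),(.146,.135),(.146,.14),(.146,.145)):
  print(zp,zm,(onplane(c,(349.6,188.9),zm)-onplane(c,(376.,186.5),zp))@dd)
E
```

```text
(array([ 5.68362630e-01, -5.31393101e-05,  1.34307618e-01]), array([0.2998255 , 0.02809764]))
(array([ 5.68665754e-01, -3.10452657e-04,  1.31423470e-01]), array([0.255073  , 0.02395701]))
(array([ 5.68970121e-01, -5.68756679e-04,  1.28527469e-01]), array([0.21031742, 0.01979735]))
top clip
[[182 208 195 178 132 152 154 151 143 119 140 141 135]
 [130 133 128 122 117 113 116 116 109 113 112 109 109]
 [111 108 106 101 116 110 116 116 105 106 106 105 105]
 [106 106 104  99  92  90  93  93 100 105 106 104 105]]
top ptr
[[149 179 176 165 168 214 160 146 143 140]
 [111 121 121 119 137 196 136 112 110 110]
 [104 104 103 102 114 148 127 105 103 104]
 [103 103 103  98 104 108 106 102 102 103]]
side0
[[254 255 254 250 229 170 141  93  52]
 [255 255 255 254 244 166 134  75  50]
 [254 253 251 239 209 163 129  62  47]
 [255 255 254 250 202 157 115  56  45]
 [255 254 252 243 182 150 106  54  46]
 [255 255 254 246 166 125  79  53  48]
 [255 254 252 234 169 132  86  51  46]
 [255 255 253 219 158 118  76  52  46]
 [255 255 252 199 149 103  70  50  47]
 [255 253 241 172 154 129  83  49  47]
 [255 254 2
[... 156 characters left out ...]
199 197 183 156 162 157 102  54]
 [138 132 139 171 172 161 149  82  50]
 [ 72  74 108 148 159 165 139  65  46]
 [ 50  65 120 158 155 156 119  58  47]
 [ 47  69 123 158 160 159 115  56  46]
 [ 58 104 161 175 157 155 127  60  45]
 [106 138 165 171 173 165 126  60  45]
 [189 191 183 172 163 121  85  52  47]
 [203 199 186 169 157 105  73  50  46]
 [196 179 169 162 152  97  70  49  47]
 [202 192 177 156 137  92  71  48  46]
 [194 169 160 173 148  94  71  48  46]
 [202 183 170 174 143  93  71  50  46]
 [205 196 183 174 139  94  69  48  45]]
0.148 0.135 0.056307885401439245
0.148 0.14 0.05679115442801564
0.146 0.135 0.05664378527822077
0.146 0.14 0.05712705430479716
0.146 0.145 0.057610323331373885
```

The travel estimates agree at 56.5 ± 0.6 mm, so I'll trim to that, let the basket settle, check it is still, and hand in.

```bash
python3 - <<'E'
from h import *
p0=np.load("p0.npy")
robot.servo_line(p0+.0568*d,v=.01)
print("drawn",(robot.sense()["position"]-p0)@d)
for i in range(6):
    robot.sleep(2.0); f=[]
    for k in range(4): f.append(robot.camera("side")["frame"][210:260,262:300].astype(float)); robot.sleep(.12)
    r=np.std(f,0).mean(); print(round(r,2))
print("drawn",(robot.sense()["position"]-p0)@d);st()
C=cams();o=cv2.imread("pics/top0.png")[:,:,::-1].astype(float);n=C["top"]["frame"].astype(float)
# pan left edge columns before/after on bright mask (rows/cols extents)
for I in(o,n):
    M=(I[165:225,250:285].min(2)>190); ys,xs=np.nonzero(M); print("pan extents",xs.min()+250,ys.min()+165,ys.max()+165)
# boom displacement seen by rod/hook vs prediction: tab location
E
```

```text
drawn 0.05667820397040583
1.91
1.44
1.35
1.38
1.35
1.37
drawn 0.05666302761370831
40.0 [ 0.5863 -0.0008  0.172 ] F [-3.5 -3.7  3.6] op 0.0117 ff 29.99674916267395 q [-0.08  0.49  1.62 -0.    1.04 -0.18]
pan extents 257 174 212
pan extents 257 174 212
```

The basket is still (only image noise is left), the pan hasn't moved, and the grip is held at 56.7 mm.

```bash
python3 -c "
from station import robot
print(robot.sign_off())"
```

```text
the job is handed in; nothing more can be done
None
```

The job is handed in: the basket hangs still on the hook over the unmoved pan, the lock button is pushed in, and the arm holds the grip at 56.7 mm drawn; I set that from the measured clip position (good to about 1 mm) because the arm hid the pointer from the top camera.

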